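Shut the incubator and hold down its recessed reset

TASK

The bench incubator's door stands ajar and its cut-out has tripped. Push the door fully shut until it seats on its roller catch, then use the slim straight probe from the instrument stand: pass its tip down through the small round opening in the incubator's top panel and press the recessed reset button all the way in. Finish with the probe still gripped and holding the button fully down, and leave the other things where they stand.

Things in the scene. Friction and masses are not known exactly. Their poses are not given: they have to be found in the camera images.
- incubator: white bench incubator, 260 deep (x) x 280 wide (y) x 200 mm high, fixed. Origin: centre of its underside; x points from the door to the back, y to its left side (the hinge side), z up. Along the front of its flat top: a grey panel 90 mm deep with a display, three flat keys and, at the end away from the hinge, the round reset opening. The rubber-stoppered port at the rear left is not used.
- reset_opening (a point): centre of the round reset opening, on the top surface of the panel (200 mm above the bench); 85 mm in front of and 85 mm to the right (-y) of the incubator's centre. A straight-walled hole, 14 mm across, through the 4 mm panel, with a flat black bezel ring 26 mm across and 1 mm high (look only). The only hole in the top. Axes as the incubator's.
- button_face (a point): centre of the flat top face of the recessed reset button, 17 mm across, straight below the opening; released, it lies 12 mm below the panel's top surface.
- reset_button (a joint): how far the reset button is pressed down, m: 0 released, 0.005 fully in at its stop. A spring pushes it back up: about 1.2 N to start it, about 3.7 N fully in.
- door (a joint): opening angle of the incubator's door, rad: 0 shut and seated, growing as it opens towards the robot; vertical hinge on the incubator's left (+y). Swings freely (friction about 0.05 N m) and stays where left, but from about 0.055 rad its tongue runs between two sprung rollers that resist with about 3 N at the free edge (4 N at door_push); past about 0.02 rad they draw it shut and keep it shut.
- door_hinge (a point): point on the door's hinge axis, 165 mm above the bench. Its axes turn with the door: y points from the free edge to the hinge (the door lies along -y), -x is the normal of the door's outer face, z up.
- door_push (a point): point on the door's flat outer face, 165 mm above the bench, 205 mm from the hinge axis along the door and 22 mm in front of that axis; axes as door_hinge. The door is 278 mm wide, 20 mm thick, from 12 to 194 mm above the bench. A steel bar handle stands 30 mm out of its face 252 mm from the hinge, 40 to 116 mm above the bench: the face above 120 mm is clear.
- stand: instrument stand, an aluminium block 60 (its x) x 165 (its y) x 50 mm high, fixed to the bench; origin at the centre of its underside. Three upright holes 7.5 mm across and 48 mm deep in a row along its y, 55 mm apart, each holding one steel instrument upright: the probe, the spatula and the borer, in any order.
- probe: the probe: a plain straight steel tool, 120 mm long, 50 g, standing tip down in the stand. Origin at the tip (5 mm above the bench at the start); z runs from tip to handle. 0 to 45 mm: thin shank 5 mm across with a rounded tip, hanging in the stand's hole; 45 to 120 mm: straight round handle 11 mm across with a ringed grip band, all above the stand, its shoulder resting on the stand's top.
- spatula: steel spatula standing in the stand: thin 6 mm stem that ends in a flat upright paddle 15 mm wide, 74 mm above the stand's top. Origin at its lower end. To be left in place.
- borer: steel borer standing in the stand: 8 mm stem with a 49 mm cross bar (T handle), 55 mm above the stand's top. Origin at its lower end. To be left in place.
- dishes: two clear covered culture dishes, 93 mm across, 28 mm high together, stacked on the rear of the incubator's top. Origin: centre of the underside. To be left in place.
- bottle: off-white round bottle with a white cap, 60 mm across, 125 mm high, on the bench between stand and incubator. Origin: centre of the underside. To be left in place.
- tip_box: closed pipette tip box 85 x 125 x 72 mm high on the bench. Origin: centre of the underside. To be left in place.
- tube_rack: steel wire rack with corked test tubes, 75 x 200 mm, 139 mm high, on the bench. Origin: centre of the underside. To be left in place.
- beaker: empty glass beaker, 66 mm across, 85 mm high, on the bench. Origin: centre of the underside. To be left in place.

How it is judged:
By the outcome, as a careful person would: the job done as asked, in the order asked, and still so for the second after the job is handed in, while the arm keeps its last pose, push and grip.
It also fails if it takes over 53 s, if anything falls off the work surface, if the arm or the gripper's body presses on something with over 40 N, if the wrist force passes 120 N, or if a joint passes its speed limit or range.

ROBOT

A 7-joint arm with a two-finger parallel gripper is mounted at the origin on the work surface. World frame = base frame: x ahead of the robot, y to its left, z up, the work surface at z = 0. Lengths are in m, angles in rad, forces in N, time in s.
With the tool pointing down it reaches from about 0.4 to 0.85 m from the base axis. Payload 4.5 kg.
Tool frame: the origin (TCP) lies midway between the tips of the shut fingers; the grasp point (between the pads) lies 19 mm behind it; x points along the fingers, y is the direction in which the jaws open and shut, and the axes are right-handed (so a half turn about x gives the same grasp; the last joint's range is limited). The gripper opens to 88 mm and grips with 3 to 60 N. Pads are 18 mm wide; open, the fingers measure 123 mm over their backs; the gripper's body (75 mm by 187 mm) begins 45 mm behind the grasp point.
Start: joints at [1.157, 0.689, -0.195, 1.565, 0.157, 0.902, -0.215], TCP at [0.271, -0.563, 0.239] pointing down, gripper open.
Joint ranges: [-3.01, 3.01], [-0.46, 2.08], [-1.47, 1.51], [0.13, 2.56], [-1, 4.14], [0.04, 2.09], [-2.66, 2.66]. Speed limits (rad/s): [2.57, 2.57, 3.14, 3.14, 3.14, 3.14, 3.14].

INTERFACE

Orientations are given as a unit quaternion [x, y, z, w].
In Python, from plant import r gives the robot as it stands.
- The arm moves only by the tool arm_command, never from a script. Its argument "plan" is a list of rows, each a list of 5 numbers: the finger opening in m, from 0 to 0.0881, then the shift along the tool's x, y, z in m, then the turn about the tool's x in rad. In form: [[grip, dx, dy, dz, roll], ...]. A call has 1 to 12 rows; each row shifts and turns the commanded pose from where the row before left it, along the tool's axes as they then stand; what a row does not reach is not made up. A row lasts 1/8 s, in which the tool goes at most 62.5 mm and 10.7 degrees, less where a joint would pass 70% of its speed; a pose out of reach is approached as far as the arm can. A call is refused whole if a number of a shift passes 0.0625 or a number of a turn 0.188, either way. A call with a gripper value outside its range is refused whole. The fingers move at their own pace and stop on an object; "force" is the grip in N (left out, the last holds). Time passes only in rows, so rows that do not move let the fingers close. It gives the time, the measured TCP pose, the force and the opening at its end, in the units of the state.
- r.get_state(): the state, without advancing time (a new reading comes with each control period).
- r.snapshot(name): name is "scene" or "top" or "wrist"; returns (picture, depth): 420x560x3 uint8, red, green, blue; 420x560 float32, m along the optical axis (not along the pixel's ray), 0 where there is no reading.
- r.calibration(name): a dict with "fx", "fy", "cx", "cy" (pixels), "eye" and "orientation" of the camera in the world; the wrist camera has in their place "mount" (4x4, takes a point from camera to tool coordinates, whose origin is the TCP and whose axes are the tool frame's). Camera axes: x right, y down, z forward; pixel columns grow to the right and rows downward; lengths in m; the calibration is good to about 2 mm. The wrist camera is an equidistant fisheye: a pixel r from the principal point sees the ray r / f radians off the axis. A picture is of the moment at which its call begins: read the wrist's pose just before it. calibration takes no time and is no camera call.
- r.finish_job(): hands the job in, once; it reports no verdict.
The state is a dict: "clock": time; "q": joint angles; "qd": joint speeds; "joint_torque": joint torques, N m; "tool_pos": TCP position; "eef_rot": TCP orientation; "contact_force": force on the tool from outside, world axes, zero at the start; "moment": the same for the moment, N m; "opening": opening from 0.0 (shut) to 1.0 (fully open).
Only numpy, scipy, OpenCV 4.12 (cv2) and the standard library are available. Lean on these libraries where they do the work, as an engineer would, in place of code of your own. Each camera call takes 0.05 s, during which the arm holds its last target.

## Working session

There is one attempt and no reset: what is moved stays moved. The work goes in short steps, Python scripts to look and compute and a tool call to move; the robot and the scene stay as the last step left them, time stands still between calls to the robot, and variables do not carry over. Pictures are saved under pics/ and viewed, and the job is handed in when it is done.

Besides the shell and the picture viewer there is one more tool, called after "Request:" as name(argument=value, ...), one argument or row to a line, values as JSON. arm_command: Moves the arm, as the interface text tells. Its arguments: {"type":"object","properties":{"plan":{"type":"array","items":{"type":"array","items":{"type":"number"}}},"force":{"type":"number"}},"required":["plan"]}

```bash
mkdir -p pics; ls
python3 - <<'E'
from plant import r
import cv2,numpy as np
s=r.get_state();print({k:np.round(v,4).tolist() for k,v in s.items()})
for n in ["scene","top","wrist"]:
    c=r.calibration(n);print(n,{k:np.round(v,4).tolist() for k,v in c.items()})
    im,d=r.snapshot(n);cv2.imwrite(f"pics/{n}0.png",im[:,:,::-1]);np.save(f"{n}0.npy",d)
E
```

```text
pics
{'clock': 0.0, 'q': [1.1568, 0.69, -0.1945, 1.5664, 0.1573, 0.9025, -0.2151], 'qd': [0.0002, 0.0003, 0.0007, -0.0003, -0.001, -0.0011, -0.0007], 'joint_torque': [-0.0002, -52.7568, -1.2668, -15.343, -0.0526, 0.0065, 0.0001], 'tool_pos': [0.2703, -0.5628, 0.2379], 'eef_rot': [-0.6893, -0.1576, 0.6897, -0.1564], 'contact_force': [0.204, -0.749, 0.4154], 'moment': [-0.0222, -0.0355, 0.0017], 'opening': 1.0001}
scene {'fx': 481.1775, 'fy': 481.1775, 'cx': 278.7776, 'cy': 203.4331, 'eye': [1.3341, -0.0074, 1.2474], 'orientation': [0.7084, 0.638, -0.2023, -0.224]}
top {'fx': 493.0385, 'fy': 493.0385, 'cx': 283.84, 'cy': 200.174, 'eye': [0.4652, 0.0657, 1.4828], 'orientation': [-0.7057, 0.7079, -0.0243, 0.0138]}
wrist {'fx': 325.1923, 'fy': 325.1923, 'cx': 275.7057, 'cy': 211.7762, 'mount': [[-0.0005, -0.2985, 0.9544, -0.1459], [1.0, 0.0002, 0.0006, -0.0009], [-0.0004, 0.9544, 0.2985, -0.0774], [0.0, 0.0, 0.0, 1.0]]}
```

View pics/scene0.png

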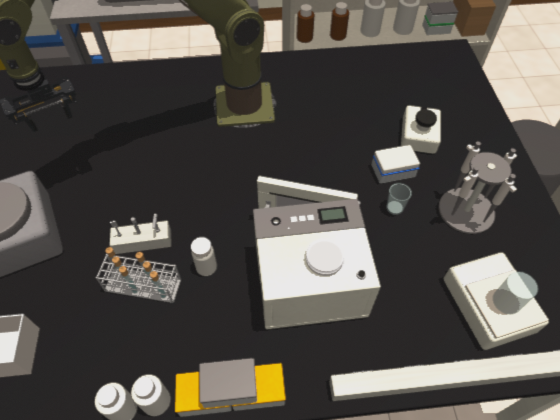

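View pics/top0.png

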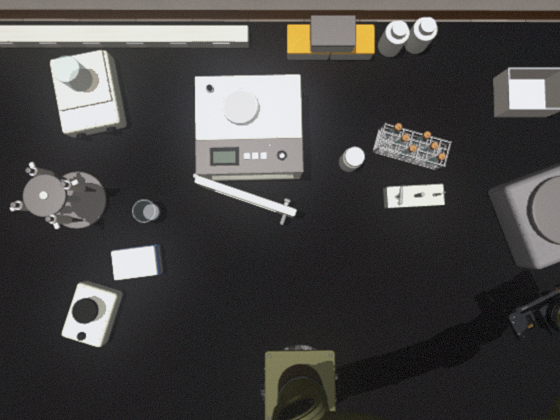

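View pics/wrist0.png

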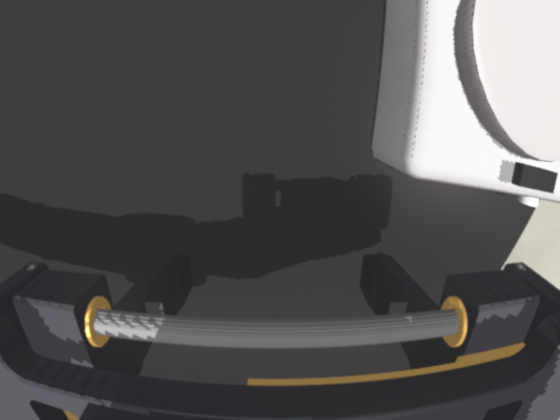

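The scene and top views show the incubator in the middle (top view about 195–302, 75–178) with the door ajar towards the robot. The stand is at (415,195), the bottle at (352,158), and the gripper is far right. I'll zoom in on these and deproject.

```bash
cat > h.py <<'E'
import numpy as np,cv2
from scipy.spatial.transform import Rotation as R
from plant import r
def cam(n):
    c=r.calibration(n);return c
def depro(n,u,v,d):
    c=r.calibration(n);p=np.stack([(u-c['cx'])/c['fx']*d,(v-c['cy'])/c['fy']*d,d*np.ones_like(u,float)],-1)
    return p@R.from_quat(c['orientation']).as_matrix().T+np.array(c['eye'])
def cloud(n,d):
    v,u=np.mgrid[0:d.shape[0],0:d.shape[1]];return depro(n,u.astype(float),v.astype(float),d)
def onz(n,u,v,z):
    c=r.calibration(n);ray=R.from_quat(c['orientation']).as_matrix()@np.array([(u-c['cx'])/c['fx'],(v-c['cy'])/c['fy'],1.])
    e=np.array(c['eye']);return e+ray*(z-e[2])/ray[2]
def project(n,P):
    c=r.calibration(n);p=(np.asarray(P)-np.array(c['eye']))@R.from_quat(c['orientation']).as_matrix()
    return np.stack([p[...,0]/p[...,2]*c['fx']+c['cx'],p[...,1]/p[...,2]*c['fy']+c['cy']],-1)
E
python3 - <<'E'
from h import *
d=np.load('top0.npy');P=cloud('top',d);im=cv2.imread('pics/top0.png')
print("bench z",np.median(P[300:330,180:240,2]),"top z",np.median(P[110:130,270:295,2]))
m=(abs(P[...,2]-0.2)<0.012);lab=np.zeros_like(m,np.uint8);lab[60:185,180:315]=m[60:185,180:315]
n,l,st,_=cv2.connectedComponentsWithStats(lab)
k=1+np.argmax(st[1:,4]);print(st[k]);pts=P[l==k][:,:2].astype(np.float32)
print(cv2.minAreaRect(pts))
# stand
m=(abs(P[...,2]-0.05)<0.008);lab=np.zeros_like(m,np.uint8);lab[175:215,375:455]=m[175:215,375:455]
print(cv2.minAreaRect(P[lab>0][:,:2].astype(np.float32)))
# door top z~.194
lab=np.zeros_like(m,np.uint8);mm=(abs(P[...,2]-0.19)<0.015);lab[172:220,185:310]=mm[172:220,185:310]
n,l,st,_=cv2.connectedComponentsWithStats(lab);print(st)
a=cv2.resize(im[60:230,180:320],None,fx=4,fy=4,interpolation=2)
b=cv2.resize(im[120:220,335:460],None,fx=6,fy=6,interpolation=2)
cv2.imwrite('pics/a.png',cv2.resize(a,(560,680))[:600+80][:600]);cv2.imwrite('pics/b.png',b)
s=cv2.imread('pics/scene0.png');cv2.imwrite('pics/c.png',cv2.resize(s[200:300,80:240],None,fx=5,fy=5,interpolation=2))
E
```

```text
bench z -9.187635336382893e-05 top z 0.19930835490903387
[ 194   75  109  100 9324]
((0.7358763813972473, 0.14058439433574677), (0.2613371014595032, 0.2810359597206116), 1.1147481203079224)
((0.5543847680091858, -0.33901530504226685), (0.06013967841863632, 0.16747219860553741), 2.7569997310638428)
[[     0      0    560    420 234118]
 [   193    172    109     45   1082]]
```

View pics/a.png

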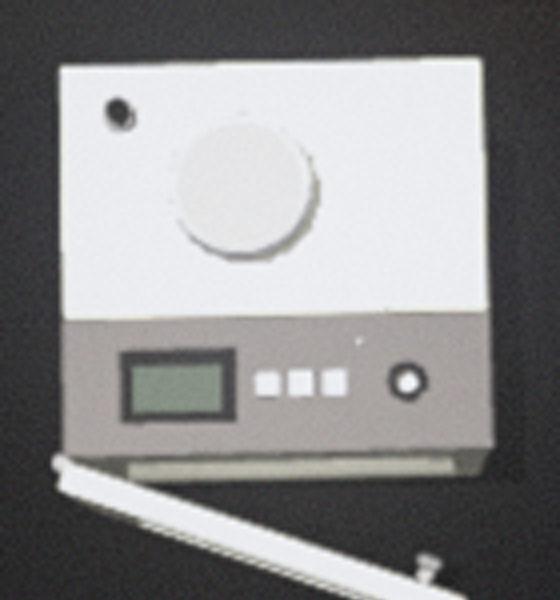

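View pics/b.png

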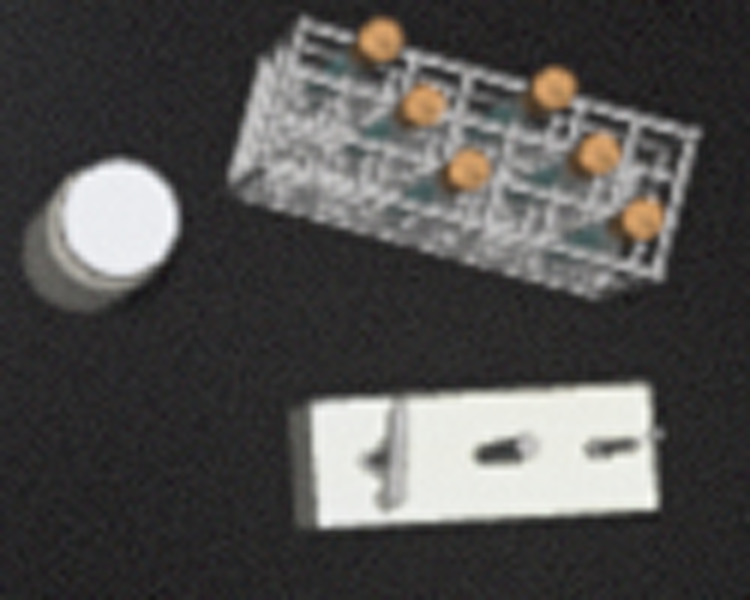

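View pics/c.png

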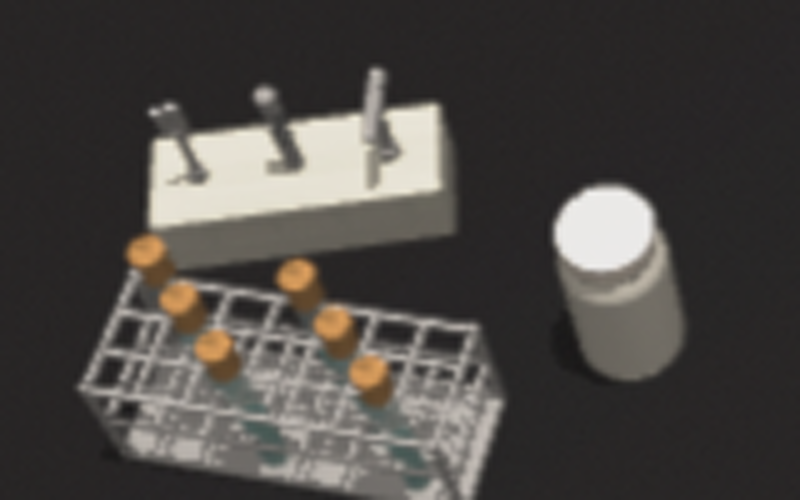

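Run:
```python
from h import *
s=r.get_state();M=R.from_quat(s['eef_rot']).as_matrix();print("tool x,y,z cols\n",M.round(3))
d=np.load('top0.npy');P=cloud('top',d)
print('open px',project('top',[0.6526,0.0540,0.2]),'stand mid',project('top',[.5544,-.339,.05]),project('scene',[.5544,-.339,.05]), 'handle top',project('top',[.5544,-.339,.125]),project('scene',[.5544,-.339,.125]),project('scene',[0.6526,0.0540,0.2]))
print('bezel',onz('top',180+407/4,60+381/4*1.0,0.2))
# door
lab=(abs(P[...,2]-0.19)<0.015);
pts=P[lab&(P[...,0]<0.598)&(P[...,0]>.45)&(P[...,1]>-.05)&(P[...,1]<.31)]
rc=cv2.minAreaRect(pts[:,:2].astype(np.float32));print('door',rc,cv2.boxPoints(rc).round(4).tolist(),len(pts),np.median(pts[:,2]))
# rack, bottle
for nm,(u0,u1,v0,v1),zm in [('rack',(368,456,118,172),.1),('bottle',(338,368,142,175),.115)]:
    Q=P[v0:v1,u0:u1].reshape(-1,3);Q=Q[Q[:,2]>zm];print(nm,Q.min(0),Q.max(0))
Q=P[175:215,375:455].reshape(-1,3);Q=Q[Q[:,2]>.06];print(np.round(Q[::3],3).tolist())
ds=np.load('scene0.npy');S=cloud('scene',ds)
Q=S[205:245,100:175].reshape(-1,3);Q=Q[(Q[:,2]>.065)&(Q[:,0]<.6)];print(np.round(Q[::3],3).tolist())
```

```text
tool x,y,z cols
 [[-0.001  0.433 -0.901]
 [ 0.001 -0.901 -0.433]
 [-1.    -0.001  0.   ]]
open px [280.79291262 155.07677468] stand mid [414.87622673 195.72188803] [138.4665817  231.88437585] handle top [422.45774254 194.0201955 ] [132.04521011 217.73797496] [275.31670192 220.0122094 ]
bezel [0.65214012 0.05149515 0.2       ]
door ((0.548001229763031, 0.15284425020217896), (0.28538674116134644, 0.020236726850271225), 70.94847106933594) [[0.4918999969959259, 0.021299999207258224], [0.5109999775886536, 0.014700000174343586], [0.6040999889373779, 0.28439998626708984], [0.5849999785423279, 0.29100000858306885]] 826 0.19318833727288787
rack [ 0.46515976 -0.39778227  0.10006307] [0.74871057 0.06569809 1.48280859]
bottle [ 0.46515976 -0.1757655   0.11605967] [0.68644868 0.06569809 1.48280859]
[[0.465, 0.066, 1.483], [0.576, -0.285, 0.102], [0.573, -0.288, 0.102], [0.57, -0.284, 0.106], [0.567, -0.284, 0.106], [0.565, -0.285, 0.103], [0.562, -0.283, 0.1], [0.56, -0.396, 0.126], [0.559, -0.281, 0.096], [0.559, -0.288, 0.104], [0.558, -0.334, 0.117], [0.557, -0.34, 0.125], [0.559, -0.392, 0.09
[... 1403 characters left out ...]
, -0.389, 0.104], [0.56, -0.336, 0.101], [0.568, -0.285, 0.104], [0.556, -0.281, 0.086], [0.562, -0.396, 0.108], [0.559, -0.389, 0.102], [0.564, -0.339, 0.102], [0.557, -0.333, 0.091], [0.558, -0.284, 0.084], [0.563, -0.399, 0.106], [0.56, -0.392, 0.1], [0.563, -0.34, 0.095], [0.559, -0.334, 0.088], [0.575, -0.282, 0.105], [0.555, -0.281, 0.073], [0.565, -0.394, 0.102], [0.561, -0.342, 0.088], [0.56, -0.335, 0.084], [0.58, -0.284, 0.107], [0.557, -0.284, 0.072], [0.561, -0.392, 0.09], [0.56, -0.336, 0.08], [0.576, -0.286, 0.097], [0.558, -0.282, 0.067], [0.562, -0.39, 0.086], [0.562, -0.336, 0.078], [0.56, -0.393, 0.079], [0.562, -0.335, 0.072], [0.562, -0.39, 0.076], [0.558, -0.396, 0.065]]
```

The bench and incubator-top heights check out. The probe is the middle tool in the stand, at about (0.555,-0.338) with its top at 0.125. The door is open about 0.35 rad. I'll shut the fingers, square the tool up and go to the door.

Request:
arm_command(
  plan=[
    [0,-0.01,0,0,0.137],
    [0,-0.01,0,0,0.137],
    [0,0,0,0,0.137],
    [0,0,-0.045,-0.017,0],
    [0,0,-0.053,-0.017,0],
    [0,0,-0.053,-0.017,0],
    [0,0,-0.053,-0.017,0],
    [0,0,-0.053,-0.017,0],
    [0,0,-0.053,-0.017,0],
    [0,0,-0.053,-0.017,0],
    [0,0,-0.053,-0.017,0],
    [0,0,0,0,0],
  ],
)

```text
clock: 1.65
tool_pos: [0.3926, -0.1381, 0.2588]
eef_rot: [0.707, 0.017, -0.707, 0.016]
contact_force: [-0.3, -1.0, -0.3]
opening: 0.007
```

Request:
arm_command(
  plan=[
    [0,0,-0.05,-0.015,0],
    [0,0,-0.053,-0.016,0],
    [0,0,-0.054,-0.017,0],
    [0,0,-0.053,-0.017,0],
    [0,0.05,0,0,0],
    [0,0.05,0,0,0],
    [0,0.007,0,0,0],
    [0,0,0,0,0],
  ],
)

```text
clock: 2.65
tool_pos: [0.4489, 0.0688, 0.1522]
eef_rot: [0.707, 0.012, -0.707, 0.013]
contact_force: [0.1, 0.1, 0.5]
opening: 0.007
```

Run:
```python
from h import *
s=r.get_state();print(s['tool_pos'],R.from_quat(s['eef_rot']).as_matrix().round(3).tolist(),s['contact_force'])
im,d=r.snapshot('wrist');cv2.imwrite('pics/w1.png',im[:,:,::-1])
im,d=r.snapshot('top');cv2.imwrite('pics/t1.png',cv2.resize(im[130:290,170:330,::-1],None,fx=3.5,fy=3.5))
```

```text
[0.44888896 0.0687622  0.15218682] [[0.0, 0.035, -0.999], [-0.0, -0.999, -0.035], [-1.0, 0.0, -0.0]] [0.14965689 0.13464302 0.4655489 ]
```

View pics/w1.png

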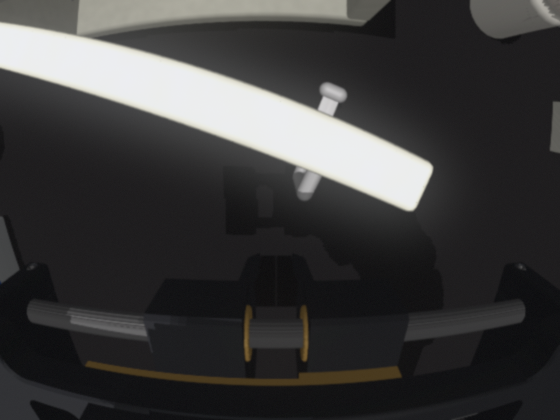

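View pics/t1.png

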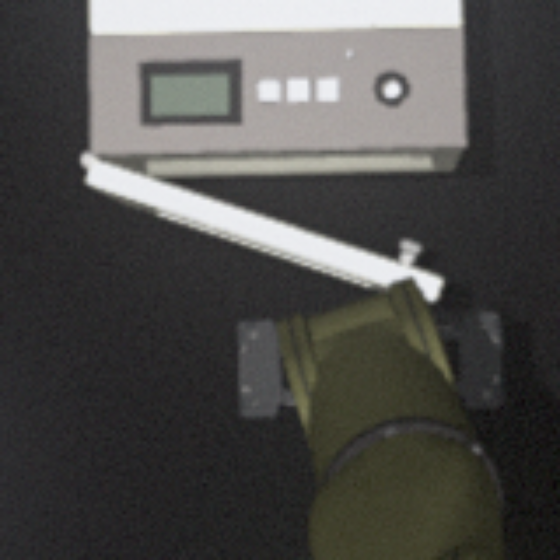

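The wrist view shows the closed fingers in front of the clear door face, with the handle below and to the right. I'll push in +x.

Request:
arm_command(
  plan=[
    [0,0,0,-0.014,0],
    [0,0,0,-0.014,0],
    [0,0,0,-0.014,0],
    [0,0,0,-0.014,0],
    [0,0,0,-0.013,0],
    [0,0,0,-0.013,0],
    [0,0,0,-0.01,0],
    [0,0,0,-0.008,0],
    [0,0,0,0,0],
  ],
)

```text
clock: 3.88
tool_pos: [0.5491, 0.0733, 0.1522]
eef_rot: [0.707, 0.013, -0.706, 0.013]
contact_force: [-0.6, 0.3, 0.1]
opening: 0.006
```

Request:
arm_command(
  plan=[
    [0,0,0,-0.005,0],
    [0,0,0,-0.005,0],
    [0,0,0,0,0],
  ],
)

```text
clock: 4.25
tool_pos: [0.5589, 0.0737, 0.1517]
eef_rot: [0.707, 0.013, -0.707, 0.013]
contact_force: [0.2, 0.9, 0.7]
opening: 0.009
```

Run:
```python
from h import *
s=r.get_state();print(s['contact_force'])
im,d=r.snapshot('scene');cv2.imwrite('pics/s2.png',cv2.resize(im[150:290,220:400,::-1],None,fx=4,fy=4))
im,d=r.snapshot('wrist');cv2.imwrite('pics/w2.png',im[:,:,::-1])
```

```text
[0.15221971 0.93543746 0.66222675]
```

View pics/s2.png

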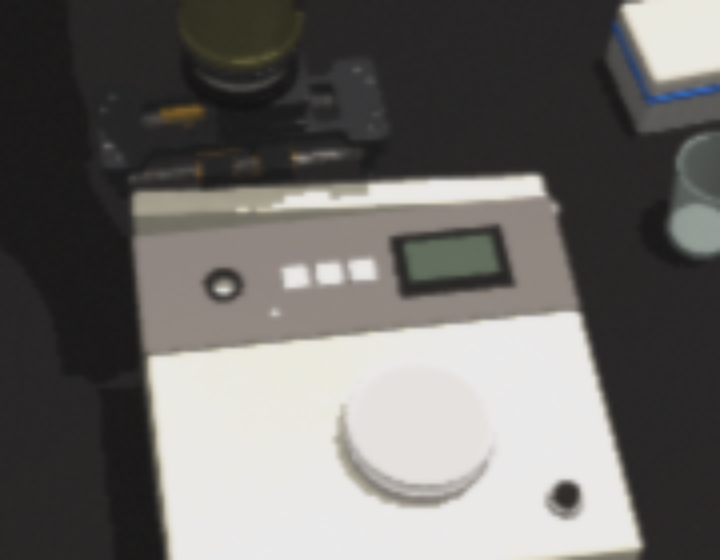

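View pics/w2.png

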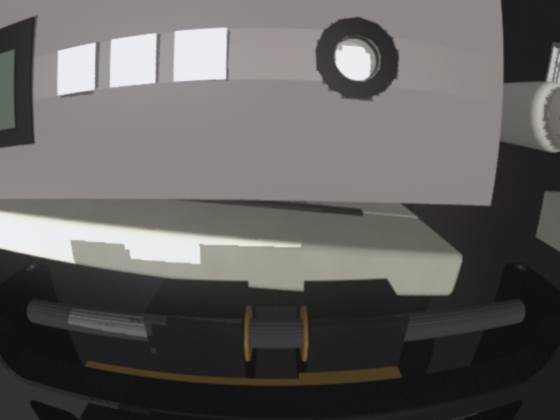

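The door is nearly shut, with a thin wedge gap left at the free edge. I'll keep pushing in small steps.

Request:
arm_command(
  plan=[
    [0,0,0,-0.004,0],
    [0,0,0,-0.004,0],
    [0,0,0,0,0],
  ],
)

```text
clock: 4.72
tool_pos: [0.5659, 0.0736, 0.1516]
eef_rot: [-0.706, -0.013, 0.707, -0.013]
contact_force: [-2.8, -0.7, 1.4]
opening: 0.006
```

Request:
arm_command(
  plan=[
    [0,0,0,-0.003,0],
    [0,0,0,-0.002,0],
    [0,0,0,0,0],
  ],
)

```text
clock: 5.1
tool_pos: [0.5728, 0.0746, 0.1519]
eef_rot: [0.708, 0.013, -0.706, 0.013]
contact_force: [0.4, 0.1, -0.1]
opening: 0.004
```

Request:
arm_command(
  plan=[
    [0,0,0,-0.003,0],
    [0,0,0,0,0],
  ],
)

```text
clock: 5.35
tool_pos: [0.5753, 0.0746, 0.1519]
eef_rot: [0.708, 0.013, -0.706, 0.013]
contact_force: [1.1, -1.4, 1.0]
opening: 0.007
```

Request:
arm_command(
  plan=[
    [0,0,0,-0.003,0],
    [0,0,0,0,0],
  ],
)

```text
clock: 5.6
tool_pos: [0.5765, 0.0744, 0.1516]
eef_rot: [-0.706, -0.013, 0.708, -0.013]
contact_force: [-2.9, 0.2, 2.5]
opening: 0.005
```

Run:
```python
from h import *
s=r.get_state();print(s['tool_pos'],s['contact_force'])
im,d=r.snapshot('wrist');cv2.imwrite('pics/w3.png',im[:,:,::-1])
```

```text
[0.57646518 0.07441928 0.15157221] [-2.90130606  0.2425952   2.47337088]
```

View pics/w3.png

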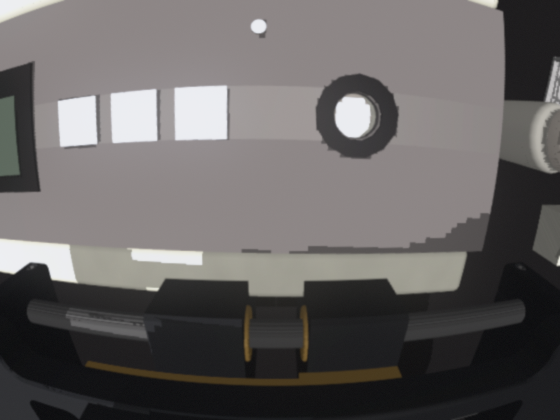

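Request:
arm_command(
  plan=[
    [0,0,0,-0.003,0],
    [0,0,0,0,0],
  ],
)

```text
clock: 5.9
tool_pos: [0.5764, 0.0744, 0.1513]
eef_rot: [-0.704, -0.013, 0.71, -0.013]
contact_force: [-10.9, -0.6, 7.5]
opening: 0.003
```

Request:
arm_command(
  plan=[
    [0,0,0,0.02,0],
    [0,0,0,0.04,0],
    [0,-0.05,0.0,0.05,0],
    [0,-0.04,0,0.04,0],
    [0,0,0,0,0],
  ],
)

```text
clock: 6.52
tool_pos: [0.4359, 0.0692, 0.2383]
eef_rot: [0.709, 0.014, -0.705, 0.013]
contact_force: [0.4, 0.7, -0.7]
opening: 0.006
```

Run:
```python
from h import *
s=r.get_state();print(s['tool_pos'],s['contact_force'])
im,d=r.snapshot('top');cv2.imwrite('pics/t4.png',cv2.resize(im[60:220,170:330,::-1],None,fx=3.5,fy=3.5))
P=cloud('top',d)
lab=(abs(P[...,2]-0.19)<0.02);n,l,st,_=cv2.connectedComponentsWithStats(lab.astype(np.uint8))
pts=P[lab&(P[...,0]<0.603)&(P[...,0]>.5)&(P[...,1]>.0)&(P[...,1]<.30)]
# front edge line of door: min x per y bin
ys=np.arange(.01,.28,.02);e=[pts[(abs(pts[:,1]-y)<.01),0].min() for y in ys];print(np.round(e,4).tolist(),np.polyfit(ys,e,1))
```

```text
[0.43590926 0.06922178 0.23832392] [ 0.41128246  0.70187286 -0.67712708]
[0.5863, 0.5858, 0.5855, 0.5849, 0.5843, 0.584, 0.5834, 0.5834, 0.5829, 0.5828, 0.5821, 0.5816, 0.5812, 0.5809] [-0.02036122  0.58636126]
```

View pics/t4.png

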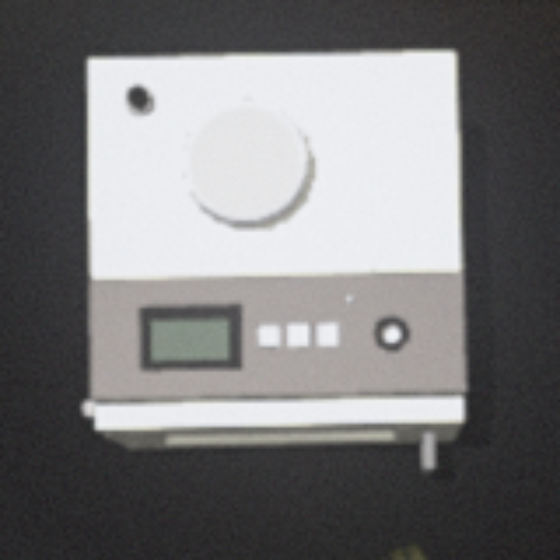

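The door edge slope (-0.0204) matches the incubator yaw (-0.0195), and force on the stop rose to 11 N, so the door is seated. Next is the probe.

Request:
arm_command(
  plan=[
    [0.032,0,0.04,-0.01,0],
    [0.032,0,0.05,-0.013,0],
    [0.032,0,0.053,-0.013,0],
    [0.032,0,0.053,-0.014,0],
    [0.032,0,0.053,-0.014,0],
    [0.032,0,0.053,-0.014,0],
    [0.032,0,0.053,-0.014,0],
    [0.032,0,0.053,-0.013,0],
    [0.032,0,0,0,0],
    [0.032,0,0,0,0],
  ],
)

```text
clock: 7.82
tool_pos: [0.5566, -0.3343, 0.2343]
eef_rot: [-0.707, -0.014, 0.707, -0.012]
contact_force: [-1.0, 0.3, -0.0]
opening: 0.364
```

```bash
cat >> h.py <<'E'
def wproj(P,s):
    c=r.calibration('wrist');M=np.array(c['mount']);T=R.from_quat(s['eef_rot']).as_matrix()
    t=(np.asarray(P,float)-np.array(s['tool_pos']))@T; p=(t-M[:3,3])@M[:3,:3]
    rho=np.linalg.norm(p[...,:2],axis=-1);th=np.arctan2(rho,p[...,2]);k=c['fx']*th/np.maximum(rho,1e-9)
    return np.stack([p[...,0]*k+c['cx'],p[...,1]*k+c['cy']],-1)
def wonz(u,v,z,s):
    c=r.calibration('wrist');M=np.array(c['mount']);T=R.from_quat(s['eef_rot']).as_matrix()
    a=np.array([u-c['cx'],v-c['cy']])/c['fx'];th=np.linalg.norm(a);ray=np.r_[a/th*np.sin(th),np.cos(th)]
    o=T@M[:3,3]+np.array(s['tool_pos']);w=T@M[:3,:3]@ray;return o+w*(z-o[2])/w[2]
E
python3 - <<'E'
from h import *
s=r.get_state();print(s['tool_pos'],R.from_quat(s['eef_rot']).as_matrix().round(3).tolist(),s['opening'])
im,d=r.snapshot('wrist');cv2.imwrite('pics/w5.png',im[:,:,::-1])
print(wproj([[.5544,-.339,.125],[.5544,-.339,.05]],s))
E
```

```text
[ 0.55660729 -0.33434513  0.23433195] [[-0.001, 0.037, -0.999], [0.001, -0.999, -0.037], [-1.0, -0.001, 0.001]] 0.3644567792190018
[[282.30382425 211.33120497]
 [280.96443821 189.94669392]]
```

View pics/w5.png

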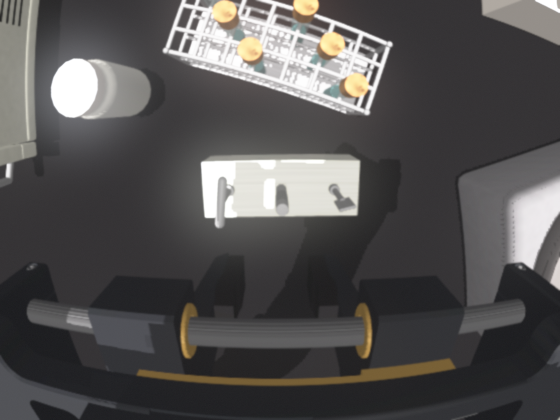

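The probe top is at (282,210), where my estimate predicted, with the borer left and the spatula right. I'll descend over it.

Request:
arm_command(
  plan=[
    [0.03,0,0.0047,0.0024,0],
    [0.03,0.035,0,0,0],
    [0.03,0.03,0,0,0],
    [0.03,0.02,0,0,0],
    [0.03,0,0,0,0],
  ],
)

```text
clock: 8.5
tool_pos: [0.5531, -0.3383, 0.1497]
eef_rot: [-0.706, -0.014, 0.708, -0.013]
contact_force: [-0.4, 0.8, 0.3]
opening: 0.339
```

Run:
```python
from h import *
s=r.get_state();print(s['tool_pos'],s['opening'],s['contact_force'])
im,d=r.snapshot('wrist');cv2.imwrite('pics/w6.png',im[:,:,::-1])
print(wproj([[.5544,-.339,.125],[.5544,-.339,.05]],s))
```

```text
[ 0.55307231 -0.33832898  0.14967528] 0.3387819059465006 [-0.38458322  0.75862961  0.31129208]
[[278.34005162 249.10672422]
 [277.72020045 210.25556499]]
```

View pics/w6.png

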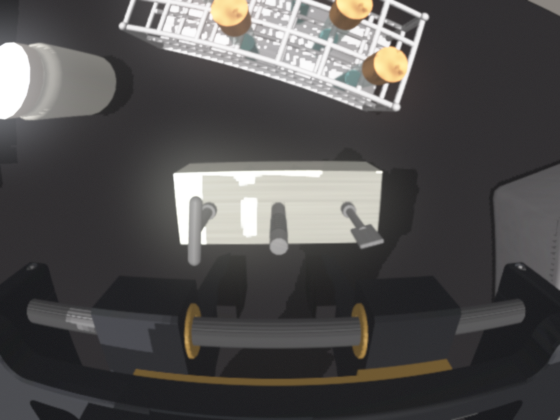

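The probe top is at (279,246), centred between the fingers at about 225 and 325, and 1–2 mm further in x than the TCP. I'll correct for that, descend and grip.

Request:
arm_command(
  plan=[
    [0.03,0.02,0.0005,-0.0018,0],
    [0.03,0.025,0,0,0],
    [0.03,0.019,0,0,0],
    [0.03,0,0,0,0],
  ],
)

```text
clock: 9.05
tool_pos: [0.5548, -0.3393, 0.0852]
eef_rot: [-0.706, -0.014, 0.708, -0.013]
contact_force: [0.6, 0.6, -0.2]
opening: 0.342
```

Request:
arm_command(
  plan=[
    [0.015,0,0,0,0],
    [0.008,0,0,0,0],
    [0.005,0,0,0,0],
    [0.005,0,0,0,0],
    [0.005,0,0,0,0],
  ],
  force=40,
)

```text
clock: 9.68
tool_pos: [0.5565, -0.3403, 0.0878]
eef_rot: [0.708, 0.013, -0.706, 0.013]
contact_force: [-0.4, 0.5, 5.8]
opening: 0.111
```

Run:
```python
from h import *
s=r.get_state();print(s['tool_pos'],s['opening']*.0881,s['contact_force'])
im,d=r.snapshot('wrist');cv2.imwrite('pics/w7.png',im[:,:,::-1])
```

```text
[ 0.55645512 -0.34032644  0.08775807] 0.009798819003592524 [-0.43217717  0.52226431  5.80369702]
```

View pics/w7.png

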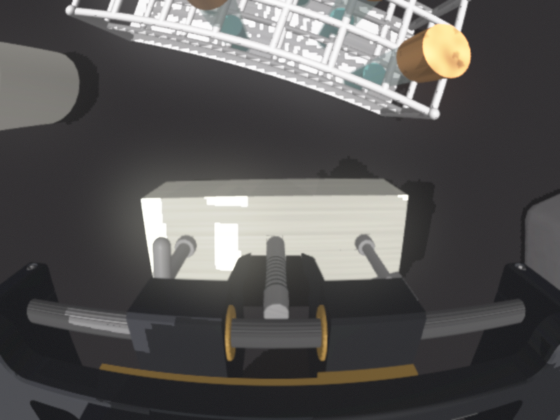

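The probe is gripped (opening about 10 mm) between its neighbours. I'll lift straight up.

Request:
arm_command(
  plan=[
    [0.005,-0.01,0,0,0],
    [0.005,-0.02,0,0,0],
    [0.005,-0.03,0,0,0],
    [0.005,-0.04,0,0,0],
    [0.005,-0.05,0,0,0],
    [0.005,-0.06,0,0,0],
    [0.005,-0.04,0,0,0],
    [0.005,0,0,0,0],
  ],
  force=50,
)

```text
clock: 10.72
tool_pos: [0.5572, -0.3407, 0.3421]
eef_rot: [0.71, 0.011, -0.704, 0.014]
contact_force: [0.9, 0.4, -0.4]
opening: 0.102
```

Run:
```python
from h import *
s=r.get_state();print(s['tool_pos'],s['opening']*.0881,s['contact_force'])
im,d=r.snapshot('wrist');cv2.imwrite('pics/w8.png',im[:,:,::-1])
im,d=r.snapshot('scene');cv2.imwrite('pics/s8.png',cv2.resize(im[120:290,60:240,::-1],None,fx=3.5,fy=3.5))
```

```text
[ 0.55720382 -0.34065494  0.34210967] 0.009023670348033965 [ 0.91300073  0.36122046 -0.40948108]
```

View pics/w8.png

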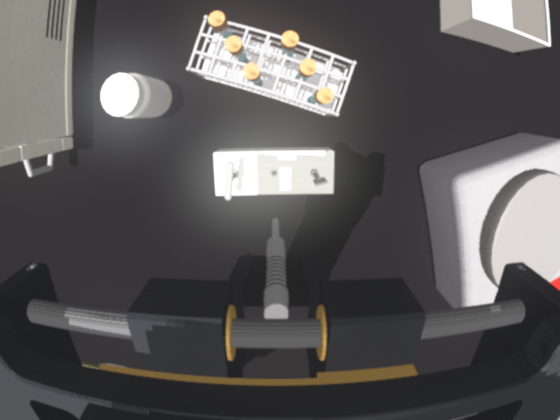

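View pics/s8.png

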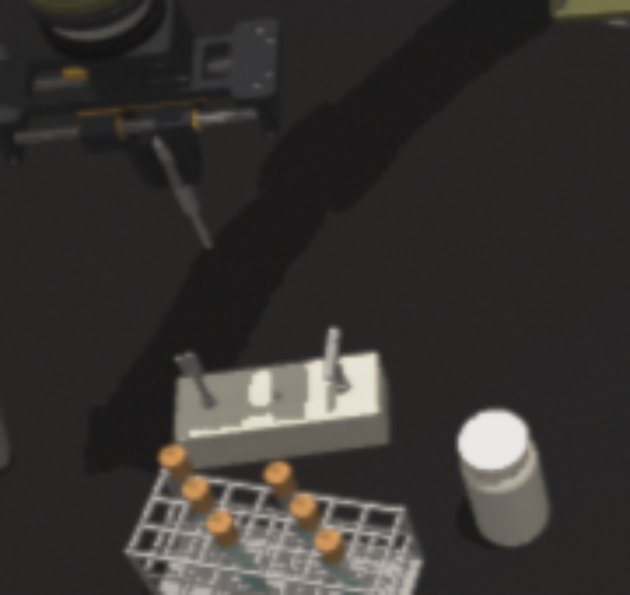

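Run:
```python
from h import *
s=r.get_state();T=R.from_quat(s['eef_rot']).as_matrix();p=np.array(s['tool_pos'])
for x in (.076,.081,.086):
  for z in (-.003,0,.003): print(x,z,wproj(p+T@np.array([x,0,z]),s).round(1), wproj(p+T@np.array([x-.12,0,z]),s).round(1))
im,d=r.snapshot('wrist');cv2.imwrite('pics/w9.png',cv2.resize(im[205:325,225:325,::-1],None,fx=5,fy=5,interpolation=0))
print('depth tip',d[215:260:4,275],'handle',d[270:310:5,275])
s3=dict(tool_pos=[.57646,.07442,.15157],eef_rot=[-0.706,-0.013,0.708,-0.013]);print('open from w3',wonz(357,117,.201,s3))
s2=dict(tool_pos=[.5589,.0737,.1517],eef_rot=[0.707,0.013,-0.707,0.013]);print('open from w2',wonz(357,58,.201,s2))
print(T.round(4).tolist())
```

```text
0.076 -0.003 [276.7 218. ] [277.8 317.7]
0.076 0 [276.7 222. ] [277.7 323.9]
0.076 0.003 [276.7 225.9] [277.7 329.9]
0.081 -0.003 [276.7 215.9] [277.7 310.3]
0.081 0 [276.7 219.8] [277.7 316.4]
0.081 0.003 [276.7 223.6] [277.6 322.4]
0.086 -0.003 [276.7 213.8] [277.6 303.4]
0.086 0 [276.6 217.6] [277.6 309.4]
0.086 0.003 [276.6 221.4] [277.6 315.3]
depth tip [0.5066652  0.23404612 0.22547597 0.21860398 0.21116418 0.20410466
 0.1899697  0.18451884 0.18041164 0.1741135  0.16913463 0.16484639] handle [0.15325157 0.14801987 0.14355932 0.1401271  0.13605551 0.1309204
 0.12803744 0.12517437]
open from w3 [0.6539533  0.05387237 0.201     ]
open from w2 [0.65428465 0.05394288 0.201     ]
[[-0.0003, 0.0368, -0.9993], [0.0001, -0.9993, -0.0368], [-1.0, -0.0001, 0.0003]]
```

View pics/w9.png

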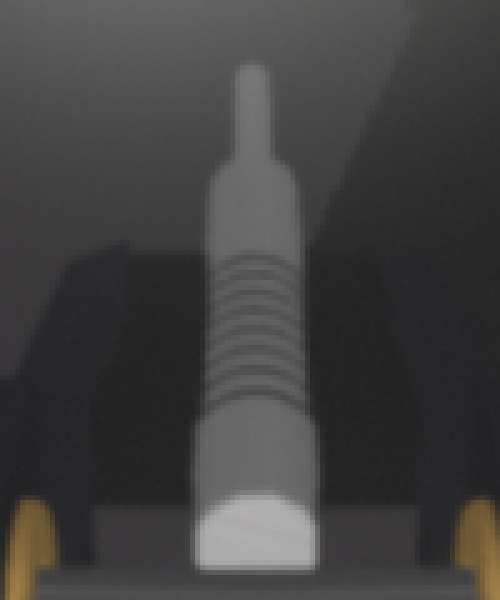

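The probe is straight in the grip, with its tip about 83 mm below the TCP. The hole is at about (0.653,0.0535), and three estimates agree to within 2 mm. I'll carry it over the opening.

Request:
arm_command(
  plan=[
    [0.005,0,-0.02,-0.006,0],
    [0.005,0,-0.04,-0.0112,0],
    [0.005,0,-0.043,-0.012,0],
    [0.005,0,-0.043,-0.012,0],
    [0.005,0,-0.043,-0.012,0],
    [0.005,0,-0.043,-0.012,0],
    [0.005,0,-0.043,-0.012,0],
    [0.005,0,-0.043,-0.012,0],
    [0.005,0,-0.04,-0.012,0],
    [0.005,0,-0.0314,-0.009,0],
    [0.005,0,0,0,0],
    [0.005,0,0,0,0],
  ],
)

```text
clock: 12.38
tool_pos: [0.6508, 0.0532, 0.3361]
eef_rot: [-0.706, -0.013, 0.708, -0.013]
contact_force: [-0.3, 0.2, -0.2]
opening: 0.109
```

Run:
```python
from h import *
s=r.get_state();print(s['tool_pos'],s['opening']*.0881,s['contact_force'],R.from_quat(s['eef_rot']).as_matrix().round(4).tolist())
im,d=r.snapshot('wrist');cv2.imwrite('pics/w10.png',im[:,:,::-1]);cv2.imwrite('pics/w10c.png',cv2.resize(im[160:280,215:335,::-1],None,fx=5,fy=5,interpolation=2))
print('hole pred',wproj([.653,.0535,.2],s))
```

```text
[0.65081317 0.05317594 0.33605771] 0.009577674425235503 [-0.3198866   0.15071503 -0.24529949] [[-0.002, 0.0371, -0.9993], [-0.001, -0.9993, -0.0371], [-1.0, 0.0009, 0.002]]
hole pred [276.04872897 197.37953677]
```

View pics/w10.png

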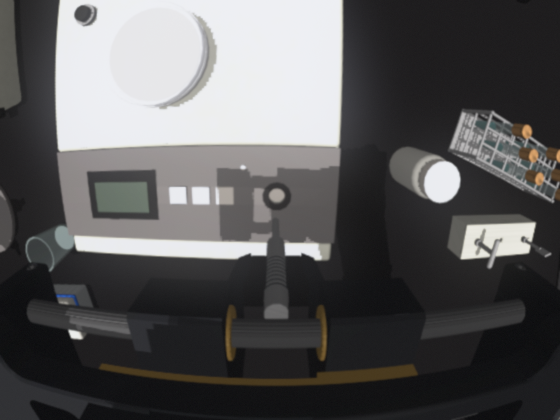

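View pics/w10c.png

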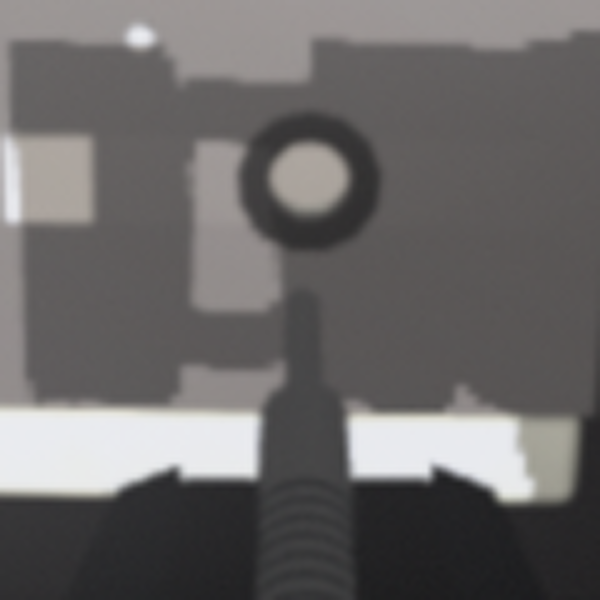

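Run:
```python
from h import *
s=r.get_state();T=R.from_quat(s['eef_rot']).as_matrix()
h=wonz(276.6,195.9,.201,s);t=wonz(275.3,218.6,s['tool_pos'][2]-.083,s)
print('hole',h,'tip',t,'need in tool',T.T@np.r_[(h-t)[:2],0], s['tool_pos'],s['clock'])
```

```text
hole [0.65483892 0.05208651 0.201     ] tip [0.65107046 0.0531469  0.25334905] need in tool [-3.98649578e-06  1.19410555e-03 -3.72824655e-03] [0.65099905 0.05223561 0.33634905] 12.425
```

Request:
arm_command(
  plan=[
    [0.005,0.012,0.001,-0.003,0],
    [0.005,0.02,0,0,0],
    [0.005,0.008,0,0,0],
    [0.005,0,0,0,0],
    [0.005,0,0,0,0],
  ],
)

```text
clock: 13.05
tool_pos: [0.6551, 0.0522, 0.2975]
eef_rot: [0.707, 0.013, -0.707, 0.013]
contact_force: [-0.2, 0.2, -0.4]
opening: 0.107
```

Run:
```python
from h import *
s=r.get_state();print(s['tool_pos'],s['contact_force'])
im,d=r.snapshot('wrist');cv2.imwrite('pics/w11c.png',cv2.resize(im[160:280,215:335,::-1],None,fx=5,fy=5,interpolation=2))
im,d=r.snapshot('scene');cv2.imwrite('pics/s11.png',cv2.resize(im[150:270,220:370,::-1],None,fx=5,fy=5,interpolation=2))
p=np.array(s['tool_pos']);print('tip pred',wproj(p+[0,.001,-.083],s),'hole(.654,.0525)',wproj([.654,.0525,.201],s))
```

```text
[0.65509014 0.05223417 0.29754214] [-0.19300925  0.21602976 -0.43595851]
tip pred [275.32262505 218.98046066] hole(.654,.0525) [276.21866119 214.83232664]
```

View pics/w11c.png

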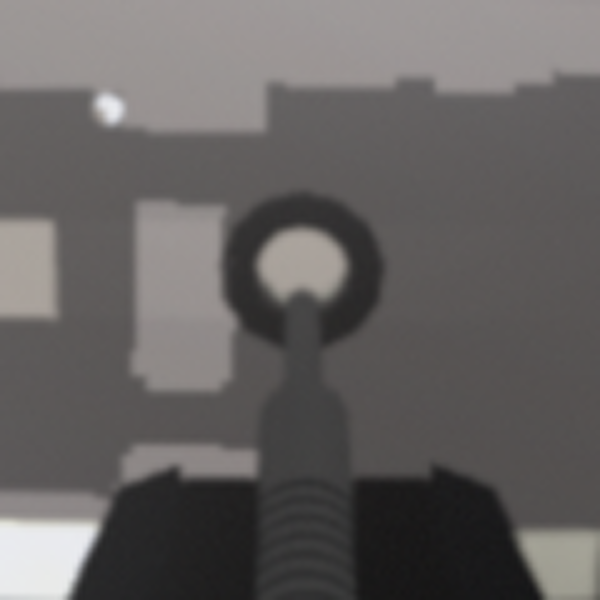

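View pics/s11.png

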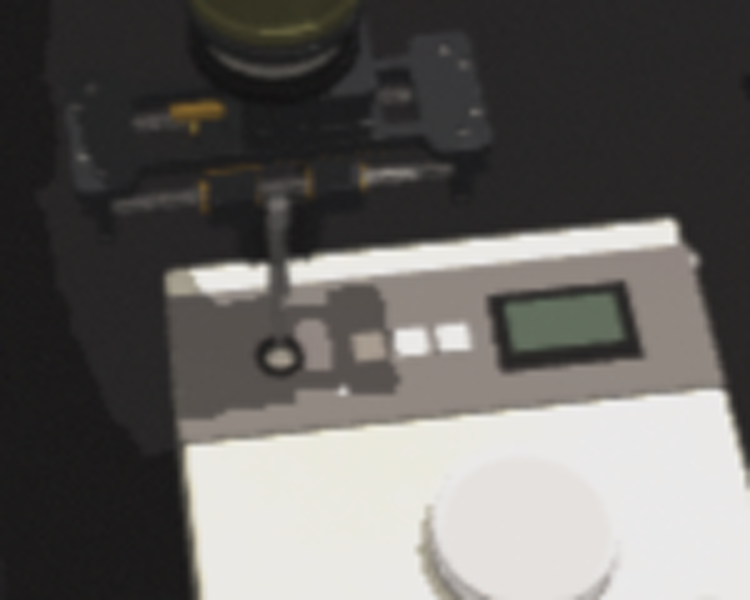

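The tip is lined up: bezel centre is (275.6,214), within about 1 mm of the tip axis. I'll enter the hole.

Request:
arm_command(
  plan=[
    [0.005,0.01,0,0,0],
    [0.005,0.008,0,0,0],
    [0.005,0,0,0,0],
    [0.005,0,0,0,0],
  ],
)

```text
clock: 13.65
tool_pos: [0.6547, 0.0524, 0.2789]
eef_rot: [0.707, 0.013, -0.707, 0.013]
contact_force: [0.0, 0.6, -0.3]
opening: 0.103
```

Run:
```python
from h import *
s=r.get_state();print(s['tool_pos'],s['contact_force'])
im,d=r.snapshot('wrist');cv2.imwrite('pics/w12c.png',cv2.resize(im[160:280,215:335,::-1],None,fx=5,fy=5,interpolation=2))
```

```text
[0.65470123 0.05239599 0.27887282] [ 0.0119022   0.60757606 -0.2598869 ]
```

View pics/w12c.png

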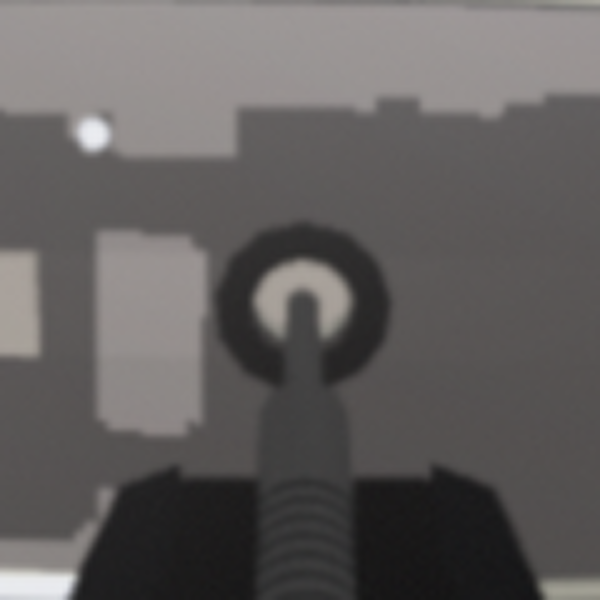

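The tip is centred in the hole. I'll descend in small steps and watch the force.

Request:
arm_command(
  plan=[
    [0.005,0.003,0,0,0],
    [0.005,0.003,0,0,0],
    [0.005,0,0,0,0],
  ],
  force=60,
)

```text
clock: 14.08
tool_pos: [0.6544, 0.0523, 0.2725]
eef_rot: [-0.707, -0.013, 0.707, -0.013]
contact_force: [0.8, -0.1, -1.4]
opening: 0.105
```

Request:
arm_command(
  plan=[
    [0.005,0.003,0,0,0],
    [0.005,0,0,0,0],
    [0.005,0,0,0,0],
  ],
)

```text
clock: 14.45
tool_pos: [0.6548, 0.0524, 0.2702]
eef_rot: [0.707, 0.013, -0.707, 0.013]
contact_force: [0.0, -0.5, 0.6]
opening: 0.108
```

Request:
arm_command(
  plan=[
    [0.005,0.002,0,0,0],
    [0.005,0,0,0,0],
    [0.005,0,0,0,0],
  ],
)

```text
clock: 14.82
tool_pos: [0.6548, 0.0524, 0.2681]
eef_rot: [0.707, 0.013, -0.707, 0.013]
contact_force: [0.3, -0.4, 1.5]
opening: 0.104
```

Request:
arm_command(
  plan=[
    [0.005,0.002,0,0,0],
    [0.005,0,0,0,0],
    [0.005,0,0,0,0],
  ],
)

```text
clock: 15.2
tool_pos: [0.6548, 0.0524, 0.2661]
eef_rot: [0.707, 0.013, -0.707, 0.013]
contact_force: [-0.2, 0.1, 3.7]
opening: 0.101
```

Request:
arm_command(
  plan=[
    [0.005,0.0015,0,0,0],
    [0.005,0,0,0,0],
    [0.005,0,0,0,0],
  ],
)

```text
clock: 15.58
tool_pos: [0.6551, 0.0524, 0.2651]
eef_rot: [0.707, 0.013, -0.706, 0.013]
contact_force: [-0.0, -0.2, 6.1]
opening: 0.104
```

Request:
arm_command(
  plan=[
    [0.005,0.0015,0,0,0],
    [0.005,0,0,0,0],
    [0.005,0,0,0,0],
  ],
)

```text
clock: 15.95
tool_pos: [0.6558, 0.0525, 0.2648]
eef_rot: [0.708, 0.013, -0.706, 0.013]
contact_force: [-1.1, -0.3, 9.5]
opening: 0.103
```

Request:
arm_command(
  plan=[
    [0.005,0.0005,0,0,0],
    [0.005,0,0,0,0],
    [0.005,0,0,0,0],
    [0.005,0,0,0,0],
    [0.005,0,0,0,0],
    [0.005,0,0,0,0],
  ],
)

```text
clock: 16.7
tool_pos: [0.656, 0.0524, 0.2646]
eef_rot: [0.708, 0.013, -0.706, 0.013]
contact_force: [-0.5, -0.1, 12.1]
opening: 0.103
```

Run:
```python
from h import *
s=r.get_state();print(s['tool_pos'],s['contact_force'],s['opening']*.0881)
im,d=r.snapshot('wrist');cv2.imwrite('pics/w13.png',im[:,:,::-1]);cv2.imwrite('pics/w13c.png',cv2.resize(im[160:320,215:335,::-1],None,fx=3.7,fy=3.7,interpolation=2))
im,d=r.snapshot('scene');cv2.imwrite('pics/s13.png',im[:,:,::-1])
im,d=r.snapshot('top');P=cloud('top',d)
lab=(abs(P[...,2]-0.19)<0.02)&(P[...,0]<0.603)&(P[...,0]>.5)&(P[...,1]>.1)&(P[...,1]<.3);pts=P[lab]
ys=np.arange(.11,.28,.02);e=[pts[(abs(pts[:,1]-y)<.01),0].min() for y in ys];print(np.round(e,4).tolist())
print(r.get_state()['contact_force'])
```

```text
[0.65595162 0.05242138 0.26462485] [-0.54405607 -0.12586565 12.13625204] 0.009109611288710863
[0.5841, 0.5838, 0.5835, 0.5829, 0.5826, 0.5818, 0.5816, 0.5812, 0.5809]
[-0.59569682 -0.5669408  11.32735823]
```

View pics/w13c.png

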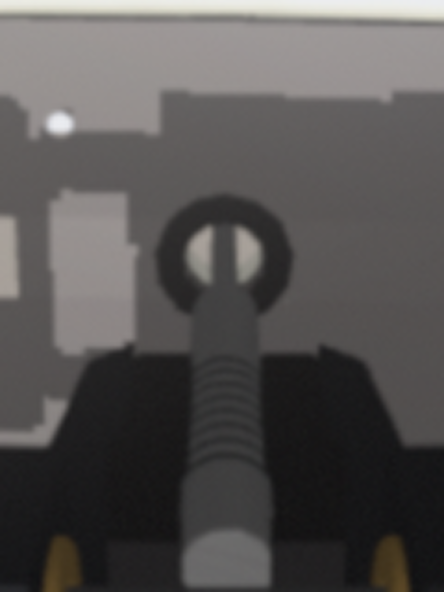

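View pics/s13.png

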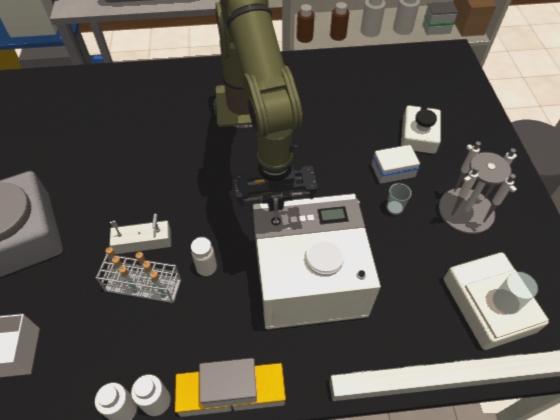

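The probe passes through the hole, and the reaction is a steady ~12 N against a 3.7 N full-in spring, with travel stalled. The button is at its stop. Door and bystanders are unchanged, so I'm handing in.

Run:
```python
from plant import r
print(r.finish_job()); s=r.get_state(); print(s['clock'],s['tool_pos'],s['contact_force'],s['opening'])
```

```text
the job is handed in; nothing more can be done
None
the job is handed in; nothing more can be done
```

I pushed the door shut, then used the probe to press the reset button down to its stop. I handed the job in at about 17 s with the probe still gripped and holding the button. The hand-in gave no verdict, and I could take no readings after it.

- **Door:** Resistance rose to about 3 N, dropped away, then climbed to 11 N on the stop, which is what seating on the catch should feel like. The door edge slope (-0.020) matches the incubator's front (-0.0195). It had not moved when I checked again at the end.
- **Button:** Contact began at a tool height of about 0.2705 m and travel stalled at about 0.265 m, close to the 5 mm stroke. The push then rose from about 4 N to a steady 11–12 N, well above the 3.7 N full-in spring.
- **Probe:** It is gripped at 60 N and shows no sign of slipping. The sideways force is under 1 N, so the probe is not rubbing on the hole.
- **Other objects:** The last scene picture shows the spatula, borer, bottle, rack, dishes, beaker and tip box where they started. I checked this by eye rather than measuring them.
- **Disagreement in measurements:** My camera estimates of the hole differed by up to about 2.7 mm. I settled it with a close-up wrist view before inserting the probe. The press tilted the tool slightly, moving it about 1 mm.

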